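# Turn the formulation book to the next batch

## Robot

A 7-joint arm with a two-finger parallel gripper is mounted at the origin on the work surface. World frame = base frame: x ahead of the robot, y to its left, z up, the work surface at z = 0. Lengths are in m, angles in rad, forces in N, time in s.
With the tool pointing down it reaches from about 0.4 to 0.875 m from the base axis. Payload 6.5 kg.
Tool frame: the origin (TCP) lies between the finger pads; the fingertips stand env.tip_reach ahead of it and the grasp point (between the pads) lies 6 mm ahead of it (env.tip_reach is the distance from the TCP to the fingertips, in m); z points along the fingers, y is the direction in which the jaws open and shut (so a half turn about z gives the same grasp; the last joint's range is limited). The gripper opens to 85 mm and grips with 20 to 120 N. Pads are 22 mm wide; open, the fingers measure 114 mm over their backs; the gripper's body (76 mm by 85 mm) begins 54 mm behind the grasp point. The pads swing forward as they close: fully open they stand 13 mm farther back than shut.
Start: joints at [-1.337, 0.536, -0.004, 1.538, 0.003, 1.067, -0.071], TCP at [0.192, 0.621, 0.256] pointing down, gripper open.
Joint ranges: [-2.7, 2.7], [-0.37, 2.16], [-1.27, 1.26], [0.24, 2.4], [-1.31, 4.45], [0.19, 1.91], [-2.76, 2.76]. Speed limits (rad/s): [2.39, 2.39, 3.14, 3.14, 3.14, 3.14, 3.14].

## Interface

Orientations are given as a rotation vector (axis times angle).
In Python, from station import env gives the robot as it stands.
- The arm moves only by the tool send_rows, never from a script. Its argument "targets" is a list of rows, each a list of 7 numbers: the shift along the tool's x, y, z in cm, then the turn, a rotation vector about the tool's x, y, z in degrees, then the closure, from -1 (fully open) to 1 (shut). A call has 1 to 12 rows; each row is the pose to reach, as a shift and turn from the pose commanded when the call began, along the tool's axes at that moment; what a row does not reach only later rows make up. A row lasts 1/10 s, in which the tool goes at most 50 mm and 8.59 degrees, less where a joint would pass 70% of its speed; a pose out of reach is approached as far as the arm can. A call with a gripper value outside its range is refused whole. The fingers move at their own pace and stop on an object; "squeeze" is the grip in N (left out, the last holds). Time passes only in rows, so rows that repeat a pose let the fingers close. It gives the time, the measured TCP pose, the force and the opening at its end, in the units of the state.
- env.observe(): the state, without advancing time (a new reading comes with each control period).
- env.camera(name): name is "scene" or "top" or "wrist"; returns a dict with "frame" (400x640x3 uint8, red, green, blue), "fovy" (degrees; the focal length in pixels is half the picture's height over the tangent of half this angle, whatever the lens; pixels are square), "cx", "cy" (the principal point, pixels), "R" (3x3) and "t" (3): a world point X has camera coordinates R X + t. Camera axes: x right, y down, z forward; pixel columns grow to the right and rows downward; lengths in m; the calibration is good to about 2 mm. A picture is of the moment at which its call begins. There is no depth.
- env.hand_in(): hands the job in, once; it reports no verdict.
Trained networks look in a picture, given as the dict that the camera call returned (one of the last four; its "shot" number tells which), for a name from the list of things; names that differ only in an ending like _2 or _b are one class to them, and where a whole thing is asked for, a point or a joint stands for the part that bears it (a point fixed in the world has none). Each returns a list of dicts, best first, with "p" (0 to 1); they miss things now and then, are a little off and sometimes report something else, mostly with a low value. They report only what shows in the picture. A call takes as long as a camera call.
- env.recognise(thing, picture): "position" ([column, row] in pixels, amid what is visible of it).
The state is a dict: "time_s": time; "joints": joint angles; "joint_vel": joint speeds; "effort": joint torques, N m; "tool_pos": TCP position; "eef_rot": TCP orientation; "ft_force": force on the tool from outside, world axes, zero at the start; "torque": the same for the moment, N m; "width": finger opening in m.
Only numpy, scipy, OpenCV 4.12 (cv2) and the standard library are available. Lean on these libraries where they do the work, as an engineer would, in place of code of your own. Each camera call takes 0.05 s, during which the arm holds its last target.

## Task

The formulation book on the low steel stand has its green-tabbed leaf left lifted a little on the right-hand side. Push that leaf up and over the spine with your fingertips and press it down until it lies flat on the left-hand side, then take the hand away. Do not pinch the leaf or bear down hard on it, leave the other leaves lying flat, and do not disturb the loose things on the bench.

Things in the scene. Friction and masses are not known exactly. Their poses are not given: they have to be found in the camera images.
- book: Fixed folded-steel stand of the book: plate 280 mm wide (y), 212 mm long (x), top 40 mm above the bench, on two walls 105 mm either side of the middle; the outer 35 mm of the plate are open underneath. Origin on the bench under its middle; x runs along the spine away from the reader (the robot), y to the reader's left, z up. Placed and turned differently each time.
- spine (a point): Middle of the steel hinge rod, on its axis, 48 mm above the bench, straight above the book's origin. The rod runs along the book's x. On it turn four rigid white 3 mm leaves, 4 mm apart in the stack, 200 mm along the rod and reaching 150 mm from it: red tab on the left; green (on top), blue, yellow on the right. End brackets and knuckles stand within 11 mm of the axis.
- green_leaf (a joint): Angle of the green-tabbed leaf about the rod: 0 flat on the right, 1.57 upright, 3.14 flat on the left (stop). Starts lifted a little, about 0.05 to 0.22. The hinge is stiff (0.17 N m of friction): the leaf, about 130 g, stays wherever it is left, and lifting it takes about 2 N at its edge. Its mid-plane passes 2 mm above the rod's axis when flat on the right, 2 mm below when on the left.
- green_leaf_tab (a point): Middle of the outer edge of the green tab, mid-thickness; 168 mm from the rod and 25 mm nearer the reader than the middle of the book. The tab, 42 mm along the edge and 3 mm thick, projects 18 mm past the leaf's edge and 28 mm past the stand's. The point turns with the leaf; flat on the right its axes are those of the book.
- red_leaf (a joint): Angle of the red-tabbed leaf: 0 lying flat on the left, as it starts and must stay; grows if lifted. Its tab is 75 mm beyond the middle of the book.
- blue_leaf (a joint): Angle of the blue-tabbed leaf: 0 lying flat on the right under the green one, as it starts and must stay; grows if lifted. Its tab is 25 mm beyond the middle of the book.
- yellow_leaf (a joint): Angle of the yellow-tabbed leaf: 0 lying flat on the right at the bottom, as it starts and must stay; grows if lifted. Its tab is 75 mm nearer than the middle of the book.
- jar_a: Loose small white jar with white lid, 52 mm across, 58 mm tall; origin under its middle. Leave alone.
- jar_b: Loose small white jar with black lid, same size. Leave alone.
- jar_c: Loose small white jar with metal lid, same size. Leave alone.
- beaker: Loose clear plastic beaker, 90 mm across the rim, 115 mm tall, empty; origin under its middle. Leave alone.
- bowl: Loose steel mixing bowl, 170 mm across the rim, 85 mm tall; origin under its middle. Leave alone.
- spatula: Loose spatula, 240 mm long, lying on the bench to the left of the book. Leave alone.

How it is judged:
By the outcome, as a careful person would: the job done as asked, in the order asked, and still so for the second after the job is handed in, with the robot touching nothing.
It also fails if it takes over 43 s, if anything falls off the work surface, if the arm or the gripper's body presses on something with over 40 N, if the wrist force passes 120 N, or if a joint passes its speed limit or range.

## Working session

There is one attempt and no reset: what is moved stays moved. The work goes in short steps, Python scripts to look and compute and a tool call to move; the robot and the scene stay as the last step left them, time stands still between calls to the robot, and variables do not carry over. Pictures are saved under pics/ and viewed, and the job is handed in when it is done.

Besides the shell and the picture viewer there is one more tool, called after "Request:" in YAML: its name, and indented under it one key for each argument. send_rows: Moves the arm, as the interface text tells. Its arguments: {"type":"object","properties":{"targets":{"type":"array"},"squeeze":{"type":"number"}},"required":["targets"]}

```bash
ls; mkdir -p pics; python3 - <<'E'
from station import env
import cv2,numpy as np
s=env.observe()
for k in s: print(k,np.round(s[k],3))
print(env.tip_reach)
for n in ["scene","top","wrist"]:
    p=env.camera(n); cv2.imwrite(f"pics/{n}0.png",p["frame"][:,:,::-1])
    print(n,p["fovy"],p["cx"],p["cy"],np.round(p["R"],4).tolist(),np.round(p["t"],4))
    for th in ["book","spine","green_leaf_tab","green_leaf","red_leaf","blue_leaf","yellow_leaf","jar_a","beaker","bowl","spatula"]:
        try:
            r=env.recognise(th,p); print(th,[(np.round(a["position"]).tolist(),round(a["p"],2)) for a in r[:4]])
        except Exception as e: print(th,e)
E
```

```text
pics
time_s 0.0
joints [-1.337  0.537 -0.004  1.539  0.003  1.067 -0.071]
joint_vel [-0.001  0.    -0.    -0.    -0.001 -0.001  0.001]
effort [-1.0000e-03 -5.8341e+01  1.0490e+00 -2.5910e+01  1.2000e-02  1.0000e-02
 -0.0000e+00]
tool_pos [0.192 0.62  0.255]
eef_rot [-4.690e-01 -3.106e+00  3.000e-03]
ft_force [-0.273  0.25  -0.162]
torque [-0.018  0.015 -0.012]
width 0.086
0.025
scene 51.95472149869564 313.6970993872682 193.16172515546293 [[0.4066, 0.9136, -0.0096], [0.6733, -0.3067, -0.6728], [-0.6176, 0.2671, -0.7398]] [-0.2529 -0.3175  1.6553]
book [([298.0, 190.0], 0.56), ([329.0, 222.0], 0.34)]
spine [([301.0, 192.0], 0.91), ([281.0, 196.0], 0.46)]
green_leaf_tab [([281.0, 195.0], 0.88), ([370.0, 135.0], 0.16)]
green_leaf [([279.0, 195.0], 0.67)]
red_leaf [([324.0, 181.0], 0.8)]
blue_leaf [([260.0, 207.0], 0.62)]
yellow_leaf []
jar_a [([153.0, 242.0], 0.68), ([332.0, 224.0], 0.66), ([152.0, 280.0], 0.58), ([448.0, 155.0], 0.43)]
beaker [([151.0, 244.0], 0.72), ([372.0, 134.0], 0.65), ([419.0, 192.0], 0.46)]
bowl [([448.0, 153.0], 0.94), ([279.0, 194.0], 0.53)]
spatula [([421.0, 1
[... 309 characters left out ...]
7.0, 201.0], 0.92)]
green_leaf [([339.0, 202.0], 0.66)]
red_leaf [([287.0, 207.0], 0.68)]
blue_leaf [([315.0, 189.0], 0.65), ([311.0, 206.0], 0.37)]
yellow_leaf [([313.0, 229.0], 0.55)]
jar_a [([464.0, 165.0], 0.85), ([463.0, 204.0], 0.72), ([306.0, 156.0], 0.51)]
beaker [([207.0, 251.0], 0.55)]
bowl [([145.0, 179.0], 0.87)]
spatula [([200.0, 170.0], 0.66), ([312.0, 188.0], 0.62)]
wrist 71.6446864563536 318.0288397766402 203.16179349708204 [[0.2959, 0.9552, 0.0008], [0.9166, -0.2841, 0.2813], [0.2689, -0.0825, -0.9596]] [-0.6494 -0.035   0.3775]
book []
spine []
green_leaf_tab []
green_leaf []
red_leaf []
blue_leaf []
yellow_leaf []
jar_a []
beaker [([156.0, 383.0], 0.68)]
bowl []
spatula []
```

```bash
python3 - <<'E'
import cv2
for n in ["scene0","top0"]:
    a=cv2.imread(f"pics/{n}.png"); cv2.imwrite(f"pics/{n}b.png",cv2.resize(a[90:330,100:500],None,fx=2,fy=2,interpolation=cv2.INTER_CUBIC))
E
```

```text
(no output)
```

View pics/scene0b.png

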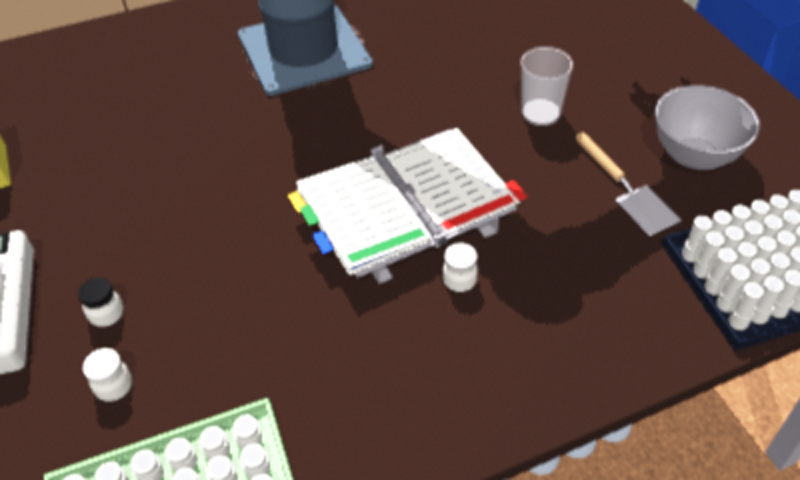

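View pics/top0b.png

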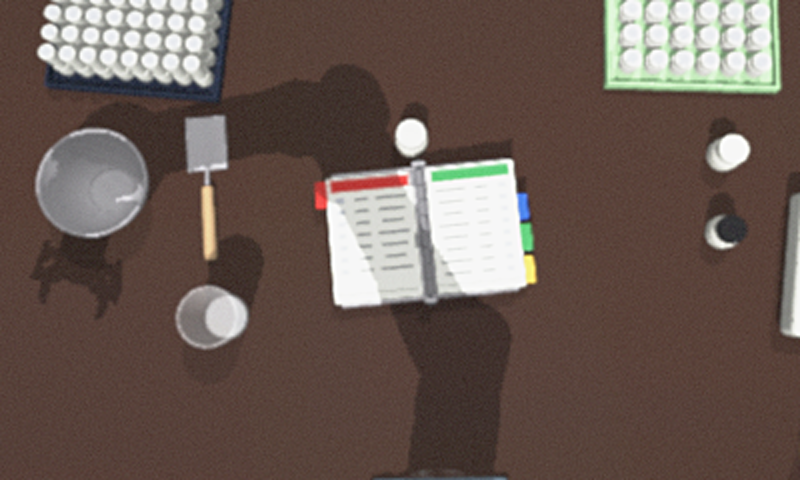

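View pics/top0.png

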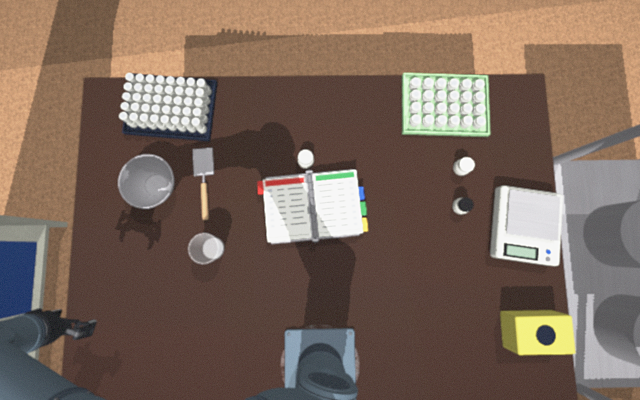

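```bash
cat > fit.py <<'E'
from station import env
import cv2,numpy as np
from scipy.optimize import least_squares
def proj(p,X):
    f=200/np.tan(np.radians(p["fovy"]/2)); c=np.asarray(X)@np.array(p["R"]).T+np.array(p["t"])
    return np.stack([f*c[...,0]/c[...,2]+p["cx"],f*c[...,1]/c[...,2]+p["cy"]],-1)
def blobs(p,col):
    hsv=cv2.cvtColor(p["frame"],cv2.COLOR_RGB2HSV)
    lo,hi={"r":(0,8),"y":(22,35),"g":(50,80),"b":(100,120)}[col]
    m=((hsv[...,0]>=lo)&(hsv[...,0]<=hi)&(hsv[...,1]>120)&(hsv[...,2]>80)).astype(np.uint8)
    if col=="r": m|=((hsv[...,0]>=172)&(hsv[...,1]>120)&(hsv[...,2]>80)).astype(np.uint8)
    n,l,s,c=cv2.connectedComponentsWithStats(m)
    return [(c[i].round(1).tolist(),s[i].tolist()) for i in range(1,n) if s[i,4]>=8]
E
python3 - <<'E'
from fit import *
for n in ["scene","top"]:
    p=env.camera(n)
    for c in "rygb":
        print(n,c,[b for b in blobs(p,c) if 220<b[0][0]<400 and 120<b[0][1]<270])
    a=p["frame"][:,:,::-1]
    y,x,w,h=(150,240,130,100) if n=="scene" else (150,245,135,110)
    y0,x0=(150,240) if n=="scene" else (150,250)
    cv2.imwrite(f"pics/{n}1.png",cv2.resize(a[y0:y0+98,x0:x0+130],None,fx=6,fy=6,interpolation=cv2.INTER_NEAREST))
E
```

```text
scene r [([358.4, 184.3], [353, 179, 12, 12, 84]), ([338.7, 195.5], [322, 188, 34, 16, 146])]
scene y [([248.0, 189.8], [244, 186, 9, 10, 47])]
scene g [([254.3, 197.6], [251, 193, 8, 10, 48]), ([293.1, 211.9], [275, 205, 36, 15, 110])]
scene b [([260.8, 210.6], [256, 205, 11, 12, 75])]
top r [([284.2, 181.3], [266, 178, 38, 8, 177]), ([259.5, 187.3], [257, 180, 6, 15, 84])]
top y [([365.0, 223.7], [362, 217, 6, 15, 56])]
top g [([334.5, 176.0], [317, 173, 36, 7, 124]), ([363.0, 207.8], [361, 202, 5, 13, 50])]
top b [([361.4, 192.8], [359, 186, 6, 14, 66])]
```

View pics/top1.png

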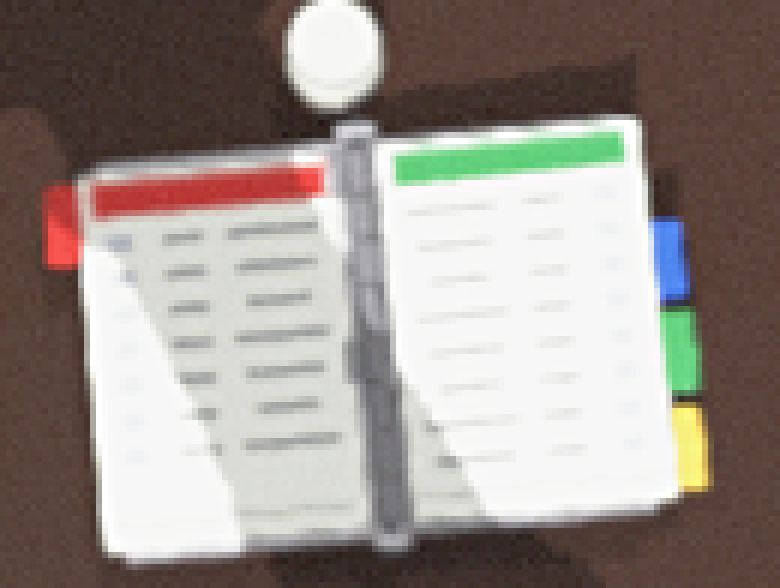

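View pics/scene1.png

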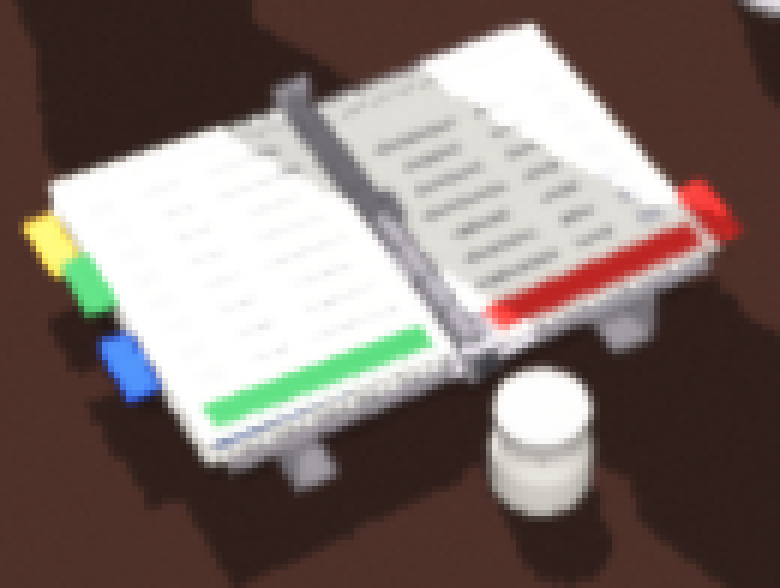

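```bash
cat >> fit.py <<'E'
def bp(q,X):
    c,s=np.cos(q[2]),np.sin(q[2]); X=np.asarray(X)
    return np.stack([q[0]+c*X[...,0]-s*X[...,1],q[1]+s*X[...,0]+c*X[...,1],X[...,2]],-1)
def leaf(th,x,r):  # green leaf point; th=0 right
    # mid-plane offset 2mm, above at th=0
    return [x, -r*np.cos(th)+0.002*np.sin(th)*-1*-1, .048+r*np.sin(th)+.002*np.cos(th)]
E
python3 - <<'E'
from fit import *
T=env.camera("top");S=env.camera("scene")
def pts(th): return np.array([[.075,.159,.0435],[.025,-.159,.0475],[-.075,-.159,.0435],leaf(th,-.025,.159)])
mt=np.array([[259.5,187.3],[361.4,192.8],[365,223.7],[363,207.8]]);ms=np.array([[358.4,184.3],[260.8,210.6],[248,189.8],[254.3,197.6]])
rt=np.array([[309.2,171.7],[315.5,240]])
def res(q):
    P=bp(q,pts(q[3])); 
    return np.r_[(proj(T,P)-mt).ravel(),(proj(S,P)-ms).ravel()]
o=least_squares(res,[.55,0,0,.1],loss="soft_l1"); print(np.round(o.x,4),np.degrees(o.x[2]),o.fun.round(1))
q=o.x
print("rod ends",proj(T,bp(q,[[.106,0,.05],[-.106,0,.05]])),proj(S,bp(q,[[.106,0,.05],[-.106,0,.05]])))
def onplane(p,uv,z):
    f=200/np.tan(np.radians(p["fovy"]/2)); d=np.array(p["R"]).T@np.array([(uv[0]-p["cx"])/f,(uv[1]-p["cy"])/f,1]); C=-np.array(p["R"]).T@np.array(p["t"])
    return C+d*(z-C[2])/d[2]
for n,uv in [("jarc",(250+333/6,150+50/6)),("jara",(463,166)),("beakerrim",(203,247))]: print(n,onplane(T,uv,.058 if 'jar' in n else .115))
for n,p in(("top",T),("scene",S)):
    a=p["frame"][:,:,::-1].copy(); a=cv2.resize(a,None,fx=4,fy=4)
    def L(P): 
        u=(proj(p,bp(q,P))*4+1.5).astype(int); cv2.polylines(a,[u],True,(255,0,255),1)
    L([[.106,.14,.04],[.106,-.14,.04],[-.106,-.14,.04],[-.106,.14,.04]])
    L([leaf(q[3],.1,.006),leaf(q[3],.1,.15),leaf(q[3],-.1,.15),leaf(q[3],-.1,.006)])
    y0,x0=(150,240) if n=="scene" else (150,250)
    cv2.imwrite(f"pics/{n}2.png",a[y0*4:y0*4+400,x0*4:x0*4+520])
E
```

```text
[0.4946 0.0174 0.088  0.0415] 5.040307322445009 [ 0.1 -0.3 -1.4 -0.4 -1.5 -0.  -0.9 -0.2 -1.7 -0.1 -0.5 -0.3 -0.3  0.4
 -0.9  0. ]
rod ends [[308.02262979 172.34902218]
 [314.67332912 238.50746532]] [[318.63022989 207.78928291]
 [287.58651229 165.87502612]]
jarc [0.64443737 0.03425336 0.058     ]
jara [ 0.61376777 -0.4712492   0.058     ]
beakerrim [0.3670168  0.33832456 0.115     ]
```

View pics/top2.png

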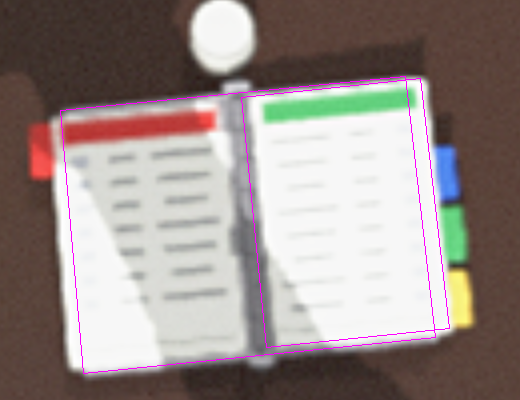

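View pics/scene2.png

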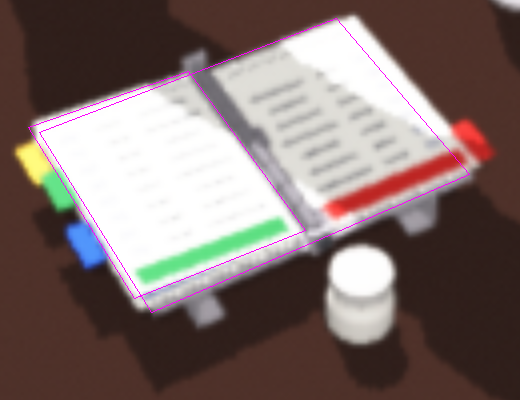

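```bash
cat > mv.py <<'E'
from fit import *
from scipy.spatial.transform import Rotation as Ro
Q=[.4946,.017,.088]
def pose(y,z,phi,x=-.025):
    "book y,z of fingertip centre, phi deg below horizontal -> TCP pos,R"
    ph=np.radians(phi); c,s=np.cos(ph),np.sin(ph)
    Rb=np.array([[0,1,0],[s,0,c],[c,0,-s]]).T.T
    R=np.column_stack([[0,s,c],[1,0,0],[0,c,-s]])
    A=Ro.from_euler('z',Q[2]).as_matrix()
    R=A@R; tip=bp(Q,[x,y,z]); return tip-env.tip_reach*R[:,2],R
def rows(ps,frac=None):
    s=env.observe(); p0=np.array(s["tool_pos"]); R0=Ro.from_rotvec(s["eef_rot"]).as_matrix()
    for p,R in ps:
        print([*np.round(R0.T@(p-p0)*100,1).tolist(),*np.round(np.degrees(Ro.from_matrix(R0.T@R).as_rotvec()),1).tolist(),1])
def state():
    s=env.observe(); R=Ro.from_rotvec(s["eef_rot"]).as_matrix(); tip=np.array(s["tool_pos"])+env.tip_reach*R[:,2]
    A=Ro.from_euler('z',Q[2]).as_matrix(); b=A.T@(tip-[Q[0],Q[1],0]); Rb=A.T@R
    print("t",round(s["time_s"],2),"tipbook",b.round(4),"zdir",Rb[:,2].round(3),"ydir",Rb[:,1].round(3),"F",(A.T@s["ft_force"]).round(1),"j",np.round(s["joints"],2),"w",round(s["width"],3))
E
python3 - <<'E'
from mv import *
state()
rows([pose(-.26,.26,60),pose(-.26,.2,28)])
E
```

```text
t 2.0 tipbook [-0.2484  0.6283  0.2313] zdir [ 0.  0. -1.] ydir [0.378 0.926 0.   ] F [-0.8 -0.1  0. ] j [-1.34  0.54 -0.    1.54  0.    1.07 -0.07] w 0.085
[-54.7, -74.9, -2.5, -17.7, 26.4, 66.1, 1]
[-55.1, -75.8, 4.5, -36.5, 54.3, 60.7, 1]
```

Request:
send_rows:
  targets:
    - [-6,-8,0,-2,3,7,1]
    - [-12,-16,0,-4,6,14,1]
    - [-18,-24,0,-6,9,21,1]
    - [-24,-32,-1,-8,12,28,1]
    - [-30,-40,-1,-10,15,35,1]
    - [-36,-48,-1,-12,18,42,1]
    - [-42,-56,-2,-14,21,49,1]
    - [-48,-65,-2,-16,24,56,1]
    - [-54.7,-74.9,-2.5,-17.7,26.4,66.1,1]
    - [-54.7,-74.9,-2.5,-17.7,26.4,66.1,1]
    - [-54.7,-74.9,-2.5,-17.7,26.4,66.1,1]
    - [-54.7,-74.9,-2.5,-17.7,26.4,66.1,1]
  squeeze: 20

```text
time_s: 3.2
tool_pos: [0.3898, 0.0526, 0.2712]
eef_rot: [-1.832, -2.002, -0.493]
ft_force: [1.3, -0.0, 0.0]
width: 0.0
```

```bash
python3 - <<'E'
from mv import *
state()
rows([pose(-.26,.26,60),pose(-.26,.2,28)])
E
```

```text
t 3.2 tipbook [-0.1012  0.0572  0.2496] zdir [ 0.001  0.5   -0.866] ydir [1.    0.001 0.001] F [ 1.3 -0.1  0. ] j [-0.28  0.18  0.47  2.17 -0.67  1.08  0.69] w 0.0
[-26.9, 7.6, -16.8, 0.0, -0.0, 0.1, 1]
[-31.3, 7.6, -11.2, 0.0, 32.0, 0.1, 1]
```

Request:
send_rows:
  targets:
    - [-5,1.5,-3,0,0,0,1]
    - [-10,3,-6,0,2,0,1]
    - [-15,4.5,-9,0,6,0,1]
    - [-20,6,-11,0,10,0,1]
    - [-25,7.5,-13,0,15,0,1]
    - [-29,7.6,-13,0,20,0,1]
    - [-31.3,7.6,-11.2,0,26,0,1]
    - [-31.3,7.6,-11.2,0,32,0,1]
    - [-31.3,7.6,-11.2,0,32,0,1]
    - [-31.3,7.6,-11.2,0,32,0,1]

```text
time_s: 4.2
tool_pos: [0.4944, -0.2643, 0.2112]
eef_rot: [-1.478, -1.616, -0.888]
ft_force: [-0.9, 0.7, 0.3]
width: 0.0003
```

```bash
python3 - <<'E'
from mv import *
state()
for n in ["wrist","scene"]:
    p=env.camera(n);cv2.imwrite(f"pics/{n}3.png",p["frame"][:,:,::-1])
E
```

```text
t 4.2 tipbook [-0.0249 -0.2582  0.1994] zdir [-0.     0.882 -0.471] ydir [1.    0.001 0.001] F [-0.8  0.7  0.3] j [ 0.51  0.98  0.41  1.36 -0.85  1.9   1.2 ] w 0.0
```

View pics/wrist3.png

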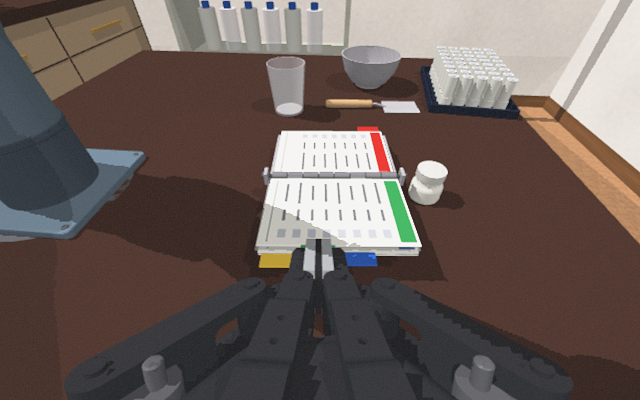

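View pics/scene3.png

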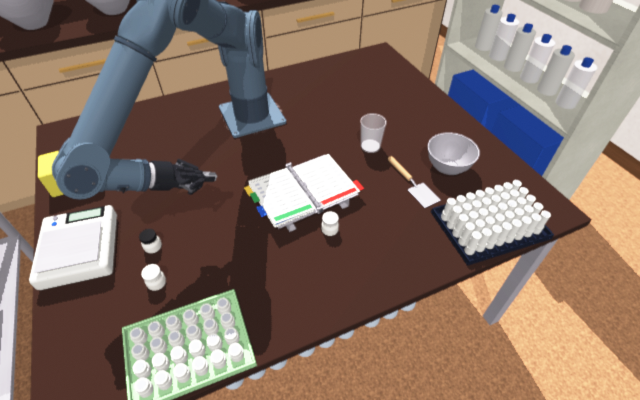

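```bash
python3 - <<'E'
from mv import *
p=env.camera("wrist")
a=cv2.resize(p["frame"][:,:,::-1],None,fx=4,fy=4,interpolation=cv2.INTER_CUBIC)
for th,c in((.05,(255,0,255)),(.12,(255,255,0)),(.2,(0,0,255))):
    for r in(.15,):
        cv2.polylines(a,[(proj(p,bp(Q,[leaf(th,.1,.02),leaf(th,.1,r),leaf(th,-.1,r),leaf(th,-.1,.02)]))*4+1.5).astype(int)],False,c,1)
cv2.polylines(a,[(proj(p,bp(Q,[[.106,-.14,.04],[-.106,-.14,.04],[-.106,.14,.04],[.106,.14,.04]]))*4+1.5).astype(int)],True,(0,255,0),1)
cv2.polylines(a,[(proj(p,bp(Q,[[.1,0,.048],[-.1,0,.048]]))*4+1.5).astype(int)],True,(0,255,0),1)
cv2.imwrite("pics/w4.png",a[480:1080,960:1760])
E
```

```text
(no output)
```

View pics/w4.png

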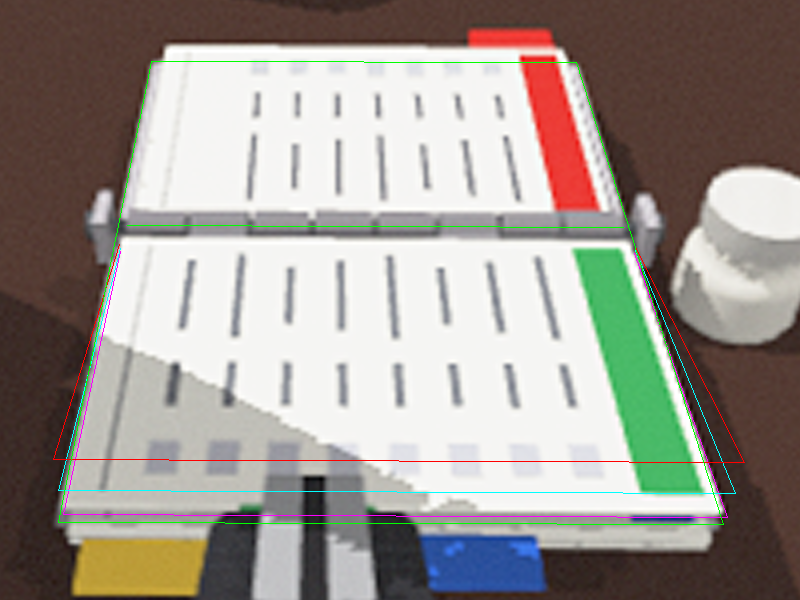

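```bash
python3 - <<'E'
from mv import *
state()
rows([pose(-.25,.1,32),pose(-.235,.037,32),pose(-.164,.0365,32)])
E
```

```text
t 4.35 tipbook [-0.0239 -0.2573  0.2016] zdir [-0.001  0.881 -0.473] ydir [1.    0.003 0.003] F [ 0.6  0.3 -0.3] j [ 0.51  0.97  0.41  1.36 -0.85  1.9   1.2 ] w 0.0
[-8.4, -0.1, 5.4, -0.1, -3.8, 0.3, 1]
[-13.3, -0.2, 9.7, -0.1, -3.8, 0.3, 1]
[-10.0, -0.1, 16.0, -0.1, -3.8, 0.3, 1]
```

Request:
send_rows:
  targets:
    - [-3,0,2,0,-1.3,0,1]
    - [-6,0,4,0,-2.6,0,1]
    - [-9,-0.1,6,0,-3.8,0,1]
    - [-11.5,-0.2,8,0,-3.8,0,1]
    - [-13.3,-0.2,9.7,0,-3.8,0,1]
    - [-13.3,-0.2,9.7,0,-3.8,0,1]
    - [-13.3,-0.2,9.7,0,-3.8,0,1]

```text
time_s: 5.05
tool_pos: [0.4912, -0.2411, 0.05]
eef_rot: [-1.52, -1.666, -0.846]
ft_force: [-0.5, -0.4, 0.4]
width: -0.0001
```

```bash
python3 - <<'E'
from mv import *
state()
rows([pose(-.164,.0365,32)])
for n in ["wrist","scene","top"]:
    p=env.camera(n);f=p["frame"][:,:,::-1]
    if n=="scene": f=cv2.resize(f[100:300,120:400],None,fx=2.8,fy=2.8,interpolation=cv2.INTER_CUBIC)
    if n=="top": f=cv2.resize(f[130:290,240:480],None,fx=3.3,fy=3.3,interpolation=cv2.INTER_CUBIC)
    cv2.imwrite(f"pics/{n}5.png",f)
E
```

```text
t 5.05 tipbook [-0.0261 -0.2356  0.0368] zdir [-0.002  0.849 -0.528] ydir [1.    0.003 0.002] F [-0.5 -0.4  0.4] j [ 0.49  1.16  0.38  1.41 -0.89  1.66  1.33] w -0.0
[3.8, 0.1, 6.1, -0.1, -0.1, 0.2, 1]
```

View pics/wrist5.png

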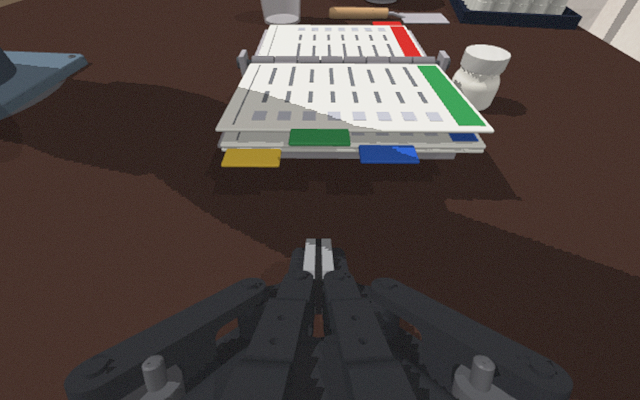

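View pics/scene5.png

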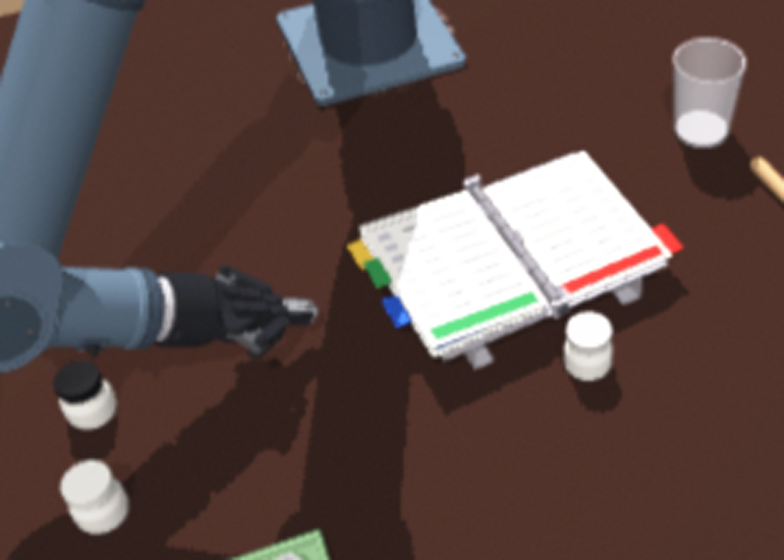

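View pics/top5.png

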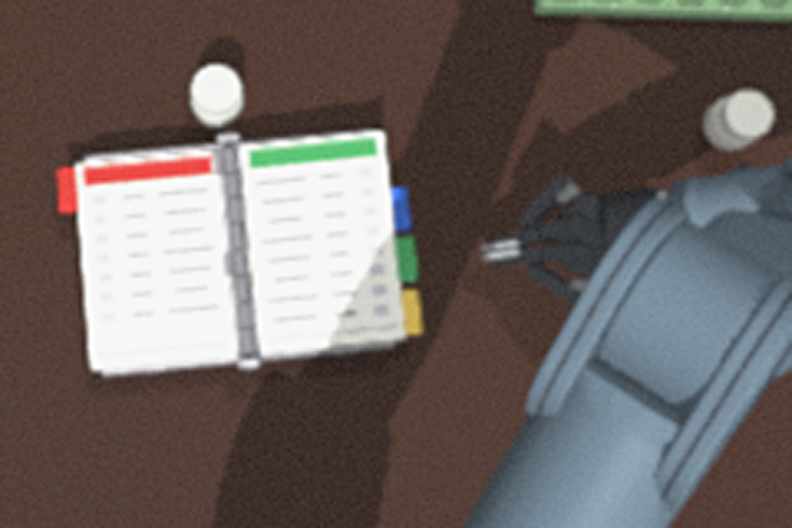

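```bash
python3 - <<'E'
from mv import *
p=env.camera("wrist")
print({c:[b for b in blobs(p,c)] for c in "gby"})
def tab(x,r,z,th=None):
    return [leaf(th,x+d,r) for d in(-.021,.021)] if th is not None else [[x+d,-r,z] for d in(-.021,.021)]
for r in(.15,.168):
    print(r,"yel",proj(p,bp(Q,tab(-.075,r,.042))).round(1).tolist(),"blu",proj(p,bp(Q,tab(.025,r,.046))).round(1).tolist(),"g.05",proj(p,bp(Q,tab(-.025,r,0,.05))).round(1).tolist(),"g.1",proj(p,bp(Q,tab(-.025,r,0,.1))).round(1).tolist())
f=cv2.resize(p["frame"][100:180,200:500,::-1],None,fx=2.6,fy=2.6,interpolation=cv2.INTER_NEAREST);cv2.imwrite("pics/w6.png",f)
E
```

```text
{'g': [([449.3, 95.9], [417, 65, 67, 59, 1288]), ([319.0, 135.9], [289, 128, 61, 17, 927])], 'b': [([462.5, 135.9], [449, 132, 29, 8, 183]), ([387.3, 153.5], [359, 144, 60, 19, 1045])], 'y': [([251.7, 156.7], [221, 148, 60, 19, 1026])]}
0.15 yel [[227.4, 149.2], [282.8, 149.3]] blu [[359.9, 145.2], [416.0, 145.4]] g.05 [[292.0, 131.6], [350.6, 131.8]] g.1 [[291.4, 121.9], [351.5, 122.1]]
0.168 yel [[221.9, 164.7], [280.7, 164.8]] blu [[362.4, 160.7], [422.0, 160.9]] g.05 [[290.2, 145.8], [352.7, 146.0]] g.1 [[289.4, 134.6], [353.9, 134.8]]
```

View pics/w6.png

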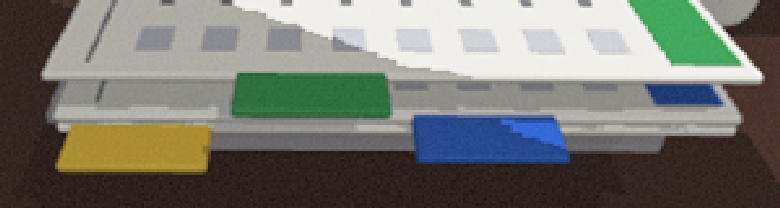

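```bash
cat >> mv.py <<'E'
def arc(thd,phi,r,gap=0.,x=-.025):
    th=np.radians(thd);ph=np.radians(phi);h=.011*abs(np.cos(th-ph))
    u=np.array([-np.cos(th),np.sin(th)]);n=np.array([np.sin(th),np.cos(th)])
    P=np.array([0,.048])+r*u+(.0005-h-gap)*n
    return pose(P[0],P[1],phi,x)
E
python3 - <<'E'
from mv import *
rows([pose(-.21,.037,32),pose(-.185,.0365,32),pose(-.164,.0365,32)]+[arc(t,32,r) for t,r in((1,.164),(5,.164),(9,.163),(13,.162),(17,.16),(21,.158),(25,.156),(29,.154))])
E
```

```text
[1.5, 0.1, 2.2, 0.0, -0.1, 0.1, 1]
[2.7, 0.1, 4.4, 0.0, -0.1, 0.1, 1]
[3.8, 0.2, 6.2, 0.0, -0.1, 0.1, 1]
[4.3, 0.2, 5.9, 0.0, -0.1, 0.1, 1]
[5.2, 0.2, 5.3, 0.0, -0.1, 0.1, 1]
[6.3, 0.2, 4.8, 0.0, -0.1, 0.1, 1]
[7.3, 0.2, 4.5, 0.0, -0.1, 0.1, 1]
[8.4, 0.2, 4.3, 0.0, -0.1, 0.1, 1]
[9.5, 0.2, 4.2, 0.0, -0.1, 0.1, 1]
[10.6, 0.2, 4.1, 0.0, -0.1, 0.1, 1]
[11.7, 0.2, 4.2, 0.0, -0.1, 0.1, 1]
```

Request:
send_rows:
  targets:
    - [1.5,0.1,2.2,0,0,0,1]
    - [2.7,0.1,4.4,0,0,0,1]
    - [3.8,0.2,6.2,0,0,0,1]
    - [3.8,0.2,6.2,0,0,0,1]
    - [4.3,0.2,5.9,0,0,0,1]
    - [5.2,0.2,5.3,0,0,0,1]
    - [6.3,0.2,4.8,0,0,0,1]
    - [6.3,0.2,4.8,0,0,0,1]

```text
time_s: 6.05
tool_pos: [0.4863, -0.1689, 0.0783]
eef_rot: [-1.523, -1.665, -0.848]
ft_force: [-0.4, 0.5, 0.0]
width: 0.0001
```

```bash
python3 - <<'E'
from mv import *
state()
for n in ["wrist","scene"]:
    p=env.camera(n);f=p["frame"][:,:,::-1]
    if n=="scene": f=cv2.resize(f[130:270,200:400],None,fx=3.8,fy=3.8,interpolation=cv2.INTER_CUBIC)
    cv2.imwrite(f"pics/{n}7.png",f)
rows([arc(t,32,r) for t,r in((13,.162),(17,.16),(21,.158),(25,.156),(29,.154))]+[arc(t,p,r) for t,p,r in((33,32,.152),(38,32,.15),(43,33,.148),(48,34,.146),(53,35,.144),(58,36,.142))])
E
```

```text
t 6.05 tipbook [-0.0246 -0.1632  0.0651] zdir [ 0.001  0.849 -0.529] ydir [1.    0.    0.002] F [-0.4  0.5  0. ] j [ 0.4   1.05  0.36  1.58 -0.92  1.58  1.33] w 0.0
[1.1, -0.0, -0.4, 0.0, -0.2, 0.1, 1]
[2.1, -0.0, -0.6, 0.0, -0.2, 0.1, 1]
[3.2, -0.0, -0.7, 0.0, -0.2, 0.1, 1]
[4.3, -0.0, -0.7, 0.0, -0.2, 0.1, 1]
[5.4, -0.0, -0.7, 0.0, -0.2, 0.1, 1]
[6.5, 0.0, -0.6, 0.0, -0.2, 0.1, 1]
[7.8, 0.0, -0.4, 0.0, -0.2, 0.1, 1]
[9.1, 0.0, -0.1, 0.0, -1.2, 0.1, 1]
[10.4, 0.0, 0.3, 0.0, -2.2, 0.1, 1]
[11.6, 0.0, 0.8, 0.0, -3.2, 0.1, 1]
[12.8, 0.0, 1.5, 0.0, -4.2, 0.1, 1]
```

View pics/wrist7.png

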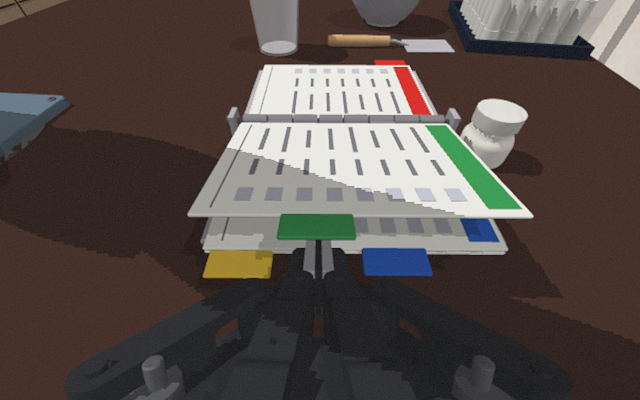

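View pics/scene7.png

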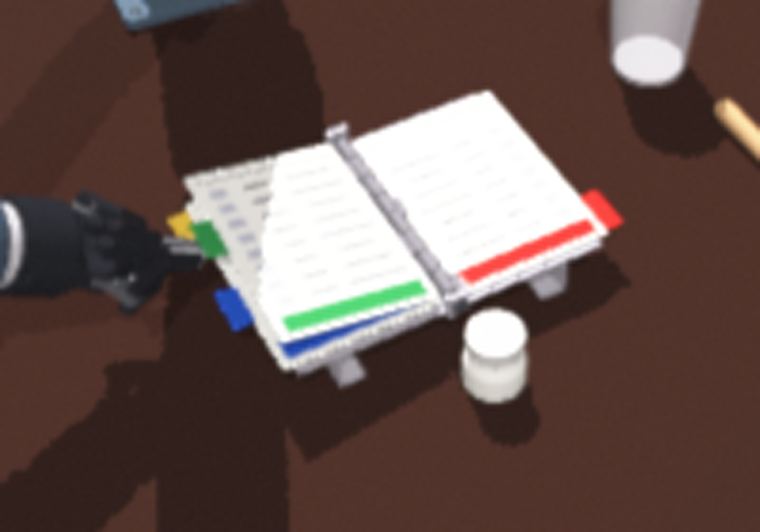

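Request:
send_rows:
  targets:
    - [1.1,0,-0.4,0,0,0,1]
    - [2.1,0,-0.6,0,0,0,1]
    - [3.2,0,-0.7,0,0,0,1]
    - [4.3,0,-0.7,0,0,0,1]
    - [5.4,0,-0.7,0,0,0,1]
    - [6.5,0,-0.6,0,0,0,1]
    - [7.8,0,-0.4,0,0,0,1]
    - [9.1,0,-0.1,0,-1.2,0,1]
    - [10.4,0,0.3,0,-2.2,0,1]
    - [11.6,0,0.8,0,-3.2,0,1]
    - [12.8,0,1.5,0,-4.2,0,1]

```text
time_s: 7.25
tool_pos: [0.4784, -0.0868, 0.1781]
eef_rot: [-1.57, -1.716, -0.799]
ft_force: [0.3, -1.1, -0.9]
width: 0.0002
```

```bash
python3 - <<'E'
from mv import *
state()
for n in ["wrist","scene"]:
    p=env.camera(n);f=p["frame"][:,:,::-1]
    if n=="scene": f=cv2.resize(f[130:270,200:400],None,fx=3.8,fy=3.8,interpolation=cv2.INTER_CUBIC)
    cv2.imwrite(f"pics/{n}8.png",f)
rows([arc(t,p,r) for t,p,r in((63,37,.14),(68,38,.138),(74,39,.136),(80,41,.134),(86,43,.132),(92,45,.13),(98,47,.13),(104,49,.13),(110,51,.13),(116,53,.13),(122,55,.13),(128,57,.13))])
E
```

```text
t 7.25 tipbook [-0.0253 -0.0818  0.1634] zdir [-0.001  0.809 -0.588] ydir [1.    0.001 0.   ] F [ 0.2 -1.1 -0.9] j [ 0.24  0.78  0.38  1.79 -0.92  1.51  1.22] w 0.0
[0.9, -0.0, 0.4, -0.1, -1.1, 0.2, 1]
[1.9, 0.0, 1.1, -0.1, -2.1, 0.2, 1]
[3.1, 0.0, 2.1, -0.1, -3.1, 0.2, 1]
[4.2, 0.0, 3.1, -0.1, -5.1, 0.2, 1]
[5.2, 0.0, 4.3, -0.1, -7.1, 0.2, 1]
[6.1, 0.0, 5.5, -0.1, -9.1, 0.2, 1]
[7.0, 0.0, 6.7, -0.1, -11.1, 0.2, 1]
[7.7, 0.0, 8.0, -0.1, -13.1, 0.2, 1]
[8.3, 0.0, 9.3, -0.1, -15.1, 0.2, 1]
[8.7, 0.1, 10.7, -0.1, -17.1, 0.2, 1]
[9.0, 0.1, 12.2, -0.1, -19.1, 0.2, 1]
[9.2, 0.1, 13.6, -0.1, -21.1, 0.2, 1]
```

View pics/wrist8.png

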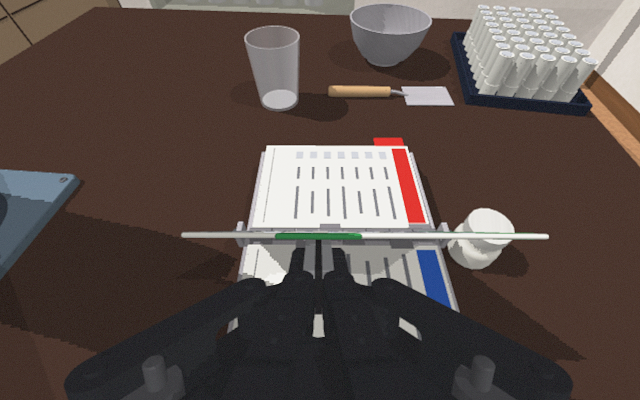

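View pics/scene8.png

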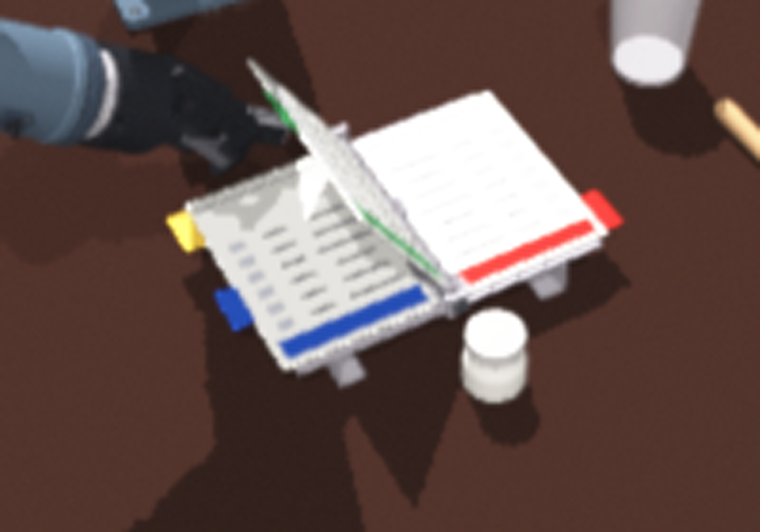

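The leaf is past halfway to upright, with fingertips behind its tab and the blue/yellow leaves still flat. Continue over the top.

Request:
send_rows:
  targets:
    - [0.9,0,0.4,0,-1.1,0,1]
    - [1.9,0,1.1,0,-2.1,0,1]
    - [3.1,0,2.1,0,-3.1,0,1]
    - [4.2,0,3.1,0,-5.1,0,1]
    - [5.2,0,4.3,0,-7.1,0,1]
    - [6.1,0,5.5,0,-9.1,0,1]
    - [7.0,0,6.7,0,-11.1,0,1]
    - [7.7,0,8.0,0,-13.1,0,1]
    - [8.3,0,9.3,0,-15.1,0,1]
    - [8.7,0.1,10.7,0,-17.1,0,1]
    - [9.0,0.1,12.2,0,-19.1,0,1]
    - [9.2,0.1,13.6,0,-21.1,0,1]

```text
time_s: 8.55
tool_pos: [0.4645, 0.0771, 0.1718]
eef_rot: [-1.802, -1.97, -0.531]
ft_force: [0.5, -1.4, 0.4]
width: 0.0003
```

```bash
python3 - <<'E'
from mv import *
state()
for n in ["wrist","scene"]:
    p=env.camera(n);f=p["frame"][:,:,::-1]
    if n=="scene": f=cv2.resize(f[130:270,200:400],None,fx=3.8,fy=3.8,interpolation=cv2.INTER_CUBIC)
    cv2.imwrite(f"pics/{n}9.png",f)
rows([arc(t,p,r) for t,p,r in((134,59,.13),(140,61,.13),(146,63,.13),(152,65,.13),(157,67,.13),(162,69,.13),(166,71,.13),(169,73,.13),(172,75,.13),(174,77,.13),(175,77,.13))])
E
```

```text
t 8.55 tipbook [-0.0247  0.0761  0.1508] zdir [-0.     0.542 -0.84 ] ydir [1.    0.001 0.   ] F [ 0.4 -1.5  0.4] j [-0.22  0.5   0.39  2.07 -0.93  1.01  0.91] w 0.0
[0.5, 0.1, 1.2, -0.2, -2.0, 0.2, 1]
[0.9, 0.1, 2.6, -0.2, -4.0, 0.3, 1]
[1.1, 0.1, 4.1, -0.2, -6.0, 0.3, 1]
[1.1, 0.1, 5.5, -0.2, -8.0, 0.3, 1]
[1.1, 0.1, 6.7, -0.2, -10.0, 0.3, 1]
[0.9, 0.1, 7.8, -0.2, -12.0, 0.3, 1]
[0.7, 0.1, 8.6, -0.2, -14.0, 0.3, 1]
[0.6, 0.1, 9.3, -0.2, -16.0, 0.3, 1]
[0.4, 0.1, 9.9, -0.2, -18.0, 0.3, 1]
[0.3, 0.1, 10.3, -0.2, -20.0, 0.3, 1]
[0.2, 0.1, 10.5, -0.2, -20.0, 0.3, 1]
```

View pics/wrist9.png

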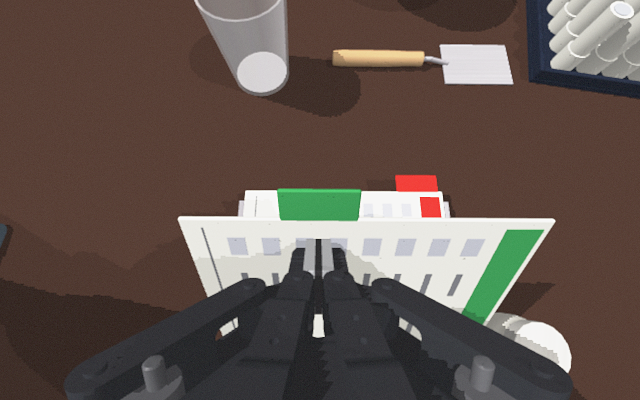

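View pics/scene9.png

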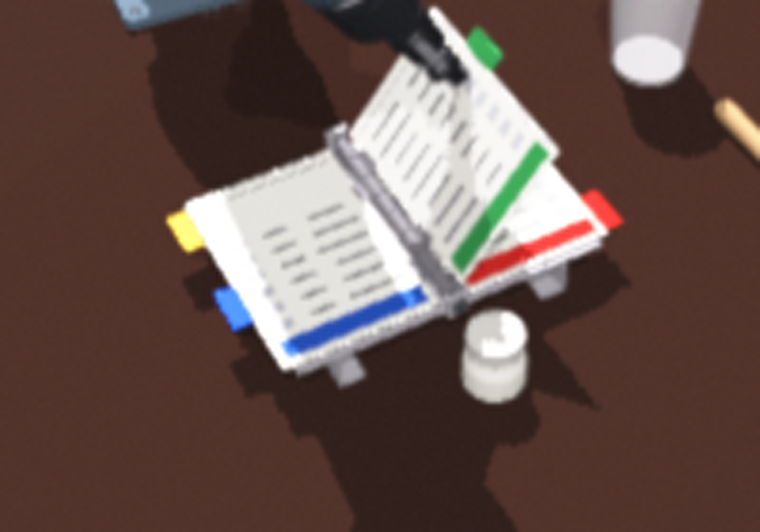

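Request:
send_rows:
  targets:
    - [0.5,0,1.2,0,-2,0,1]
    - [0.9,0.1,2.6,0,-4,0,1]
    - [1.1,0.1,4.1,0,-6,0,1]
    - [1.1,0.1,5.5,0,-8,0,1]
    - [1.1,0.1,6.7,0,-10,0,1]
    - [0.9,0.1,7.8,0,-12,0,1]
    - [0.7,0.1,8.6,0,-14,0,1]
    - [0.6,0.1,9.3,0,-16,0,1]
    - [0.4,0.1,9.9,0,-18,0,1]
    - [0.3,0.1,10.3,0,-20,0,1]
    - [0.2,0.1,10.5,0,-20,0,1]
    - [0.2,0.1,10.5,0,-20,0,1]

```text
time_s: 9.85
tool_pos: [0.4604, 0.1343, 0.0846]
eef_rot: [-2.002, -2.188, -0.226]
ft_force: [-0.7, -1.3, -0.2]
width: -0.0
```

```bash
python3 - <<'E'
from mv import *
state()
rows([arc(t,77,.13) for t in(176,177,178,179,180)])
E
```

```text
t 9.85 tipbook [-0.0238  0.1254  0.0602] zdir [-0.001  0.224 -0.975] ydir [ 1.     0.001 -0.001] F [-0.8 -1.2 -0.2] j [-0.58  0.58  0.43  2.13 -0.85  0.62  0.62] w -0.0
[0.4, -0.1, 0.3, -0.1, 0.1, 0.0, 1]
[0.3, -0.1, 0.5, -0.1, 0.1, 0.0, 1]
[0.3, -0.1, 0.7, -0.1, 0.1, 0.0, 1]
[0.3, -0.1, 0.9, -0.1, 0.1, 0.0, 1]
[0.2, -0.1, 1.1, -0.1, 0.1, 0.0, 1]
```

Request:
send_rows:
  targets:
    - [0.2,0,0.2,0,0,0,1]
    - [0.2,0,0.4,0,0,0,1]
    - [0.2,0,0.6,0,0,0,1]
    - [0.2,0,0.8,0,0,0,1]
    - [0.2,0,0.9,0,0,0,1]
    - [0.2,0,0.9,0,0,0,1]

```text
time_s: 10.45
tool_pos: [0.4602, 0.1385, 0.0761]
eef_rot: [-2.002, -2.189, -0.226]
ft_force: [-0.8, 0.0, 0.9]
width: 0.0002
```

Request:
send_rows:
  targets:
    - [0,0,0.1,0,0,0,1]
    - [0,0,0.2,0,0,0,1]
    - [0,0,0.2,0,0,0,1]

```text
time_s: 10.75
tool_pos: [0.4602, 0.139, 0.0743]
eef_rot: [-2.002, -2.189, -0.226]
ft_force: [0.5, 0.4, -0.2]
width: 0.0002
```

```bash
python3 - <<'E'
from mv import *
state()
for n in ["wrist","scene"]:
    p=env.camera(n);f=p["frame"][:,:,::-1]
    if n=="scene": f=cv2.resize(f[130:270,200:400],None,fx=3.8,fy=3.8,interpolation=cv2.INTER_CUBIC)
    cv2.imwrite(f"pics/{n}10.png",f)
state()
E
```

```text
t 10.75 tipbook [-0.0236  0.1301  0.0499] zdir [-0.001  0.223 -0.975] ydir [ 1.     0.001 -0.   ] F [ 0.6  0.3 -0.2] j [-0.57  0.6   0.41  2.13 -0.88  0.6   0.63] w 0.0
t 10.85 tipbook [-0.0236  0.1301  0.05  ] zdir [-0.001  0.223 -0.975] ydir [ 1.     0.001 -0.   ] F [-0.4  0.2 -0. ] j [-0.57  0.6   0.41  2.13 -0.88  0.6   0.63] w 0.0
```

View pics/wrist10.png

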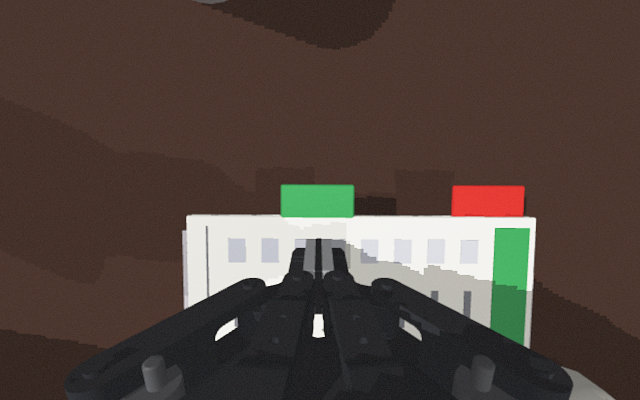

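View pics/scene10.png

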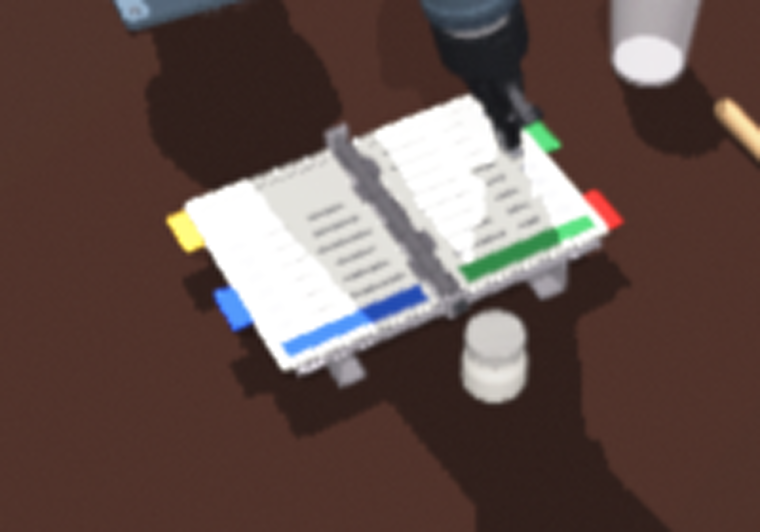

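Request:
send_rows:
  targets:
    - [0,0,0.1,0,0,0,1]
    - [0,0,0.1,0,0,0,1]

```text
time_s: 11.05
tool_pos: [0.4603, 0.1391, 0.0735]
eef_rot: [-2.003, -2.189, -0.226]
ft_force: [-0.3, -0.5, 2.8]
width: 0.0001
```

Request:
send_rows:
  targets:
    - [0,0,0.1,0,0,0,1]
    - [0,0,0.1,0,0,0,1]

```text
time_s: 11.25
tool_pos: [0.4603, 0.1391, 0.0731]
eef_rot: [-2.003, -2.188, -0.227]
ft_force: [-3.0, -1.3, 12.8]
width: -0.0002
```

Request:
send_rows:
  targets:
    - [0,0,0.05,0,0,0,1]
    - [0,0,0.05,0,0,0,1]

```text
time_s: 11.45
tool_pos: [0.4604, 0.1391, 0.073]
eef_rot: [-2.003, -2.188, -0.228]
ft_force: [-3.7, -2.7, 18.2]
width: 0.0002
```

Request:
send_rows:
  targets:
    - [0,0,-0.5,0,0,0,1]
    - [0,0,-2,0,0,0,1]
    - [0,0,-5,0,0,0,1]
    - [0,0,-9,0,0,0,1]
    - [0,0,-13,0,0,0,1]
    - [0,0,-16,0,0,0,1]
    - [-4,0,-18,0,0,0,1]
    - [-9,0,-18,0,0,0,1]
    - [-13,0,-18,0,0,0,1]
    - [-17,0,-18,0,0,0,1]
    - [-20,0,-18,0,0,0,1]
    - [-20,0,-18,0,0,0,1]

```text
time_s: 12.65
tool_pos: [0.4806, -0.0993, 0.2021]
eef_rot: [-2.011, -2.184, -0.223]
ft_force: [-0.2, 0.7, 0.1]
width: -0.0
```

```bash
python3 - <<'E'
from mv import *
state()
for n in ["scene","top","wrist"]:
    p=env.camera(n);f=p["frame"][:,:,::-1]
    print(n,[(c,[b for b in blobs(p,c) if 220<b[0][0]<400 and 120<b[0][1]<270]) for c in "rygb"])
    print("pred green tab th=180,175,170",[proj(p,bp(Q,leaf(np.radians(t),-.025,.159))).round(1).tolist() for t in(180,175,170)])
    if n=="scene": f=cv2.resize(f[130:270,200:400],None,fx=3.8,fy=3.8,interpolation=cv2.INTER_CUBIC)
    cv2.imwrite(f"pics/{n}11.png",f)
E
```

```text
t 12.65 tipbook [-0.0242 -0.1091  0.1777] zdir [-0.     0.22  -0.975] ydir [ 1.    -0.005 -0.001] F [-0.1  0.7  0.1] j [-0.29  0.47  0.69  1.98 -0.6   0.99  0.82] w -0.0
scene [('r', [([359.0, 184.2], [353, 179, 12, 12, 73])]), ('y', [([248.3, 190.5], [244, 186, 10, 10, 51])]), ('g', [([342.2, 165.2], [338, 161, 9, 9, 35]), ([338.9, 194.5], [323, 187, 33, 16, 95])]), ('b', [([260.6, 210.6], [256, 205, 10, 12, 69]), ([291.9, 214.4], [274, 206, 37, 18, 165])])]
pred green tab th=180,175,170 [[340.4, 165.1], [340.5, 162.1], [340.2, 159.3]]
top [('r', [([259.2, 187.3], [256, 180, 7, 15, 83])]), ('y', []), ('g', [([284.0, 181.2], [266, 178, 37, 7, 131]), ([262.0, 218.0], [260, 212, 5, 13, 55])]), ('b', [([334.4, 176.4], [316, 173, 38, 8, 166])])]
pred green tab th=180,175,170 [[262.2, 218.0], [261.8, 217.7], [261.7, 217.3]]
wrist [('r', []), ('y', []), ('g', []), ('b', [])]
pred green tab th=180,175,170 [[317.4, -44.2], [317.4, -56.1], [317.3, -67.8]]
```

View pics/scene11.png

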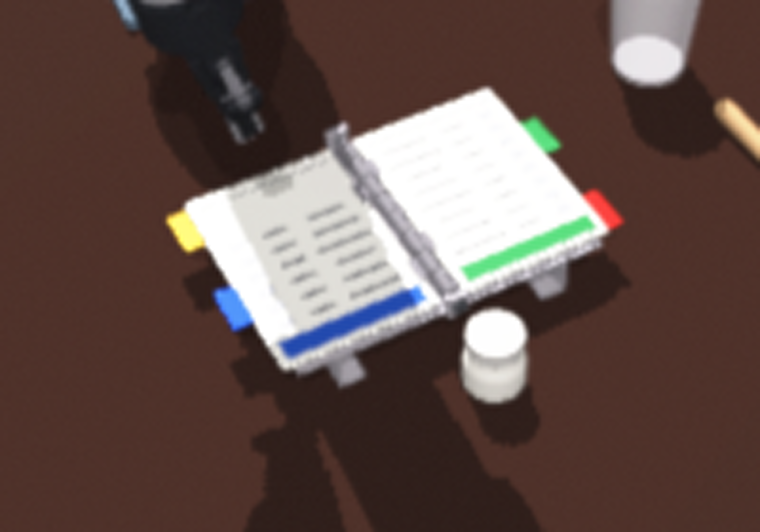

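View pics/wrist11.png

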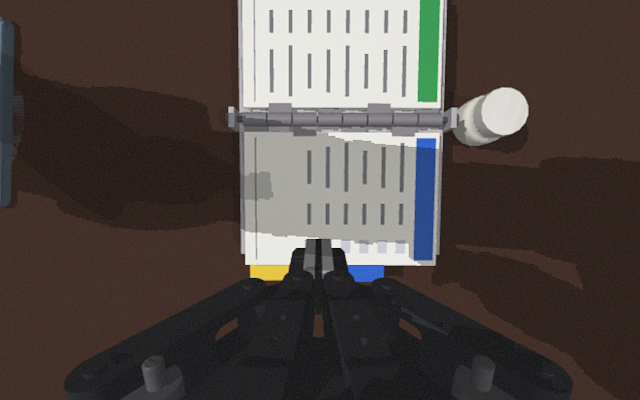

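View pics/top11.png

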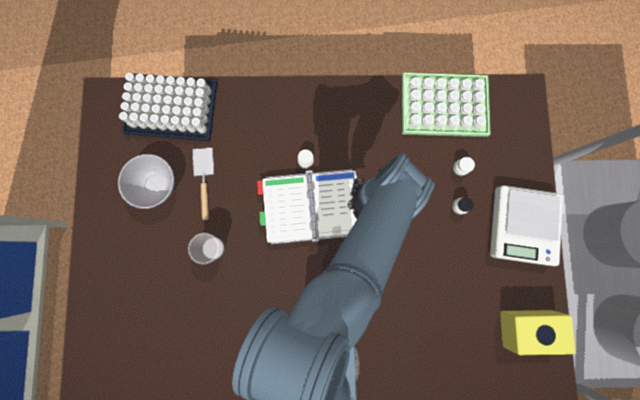

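Request:
send_rows:
  targets:
    - [-3,0,-3,0,0,0,1]
    - [-6,0,-6,0,0,0,1]
    - [-9,0,-9,0,0,0,1]
    - [-12,0,-11,0,0,0,1]
    - [-12,0,-11,0,0,0,1]
    - [-12,0,-11,0,0,0,1]

```text
time_s: 13.4
tool_pos: [0.4941, -0.2346, 0.2833]
eef_rot: [-2.001, -2.19, -0.227]
ft_force: [-0.7, 0.8, 0.2]
width: -0.0003
```

```bash
python3 - <<'E'
from mv import *
state()
p=env.camera("scene");print([(c,[b[0] for b in blobs(p,c) if 220<b[0][0]<400 and 120<b[0][1]<270]) for c in "rygb"])
env.hand_in()
E
```

```text
t 13.4 tipbook [-0.0226 -0.245   0.2589] zdir [-0.     0.224 -0.975] ydir [1.    0.002 0.   ] F [-0.6  0.8  0.2] j [-0.08  0.49  0.75  1.73 -0.53  1.25  0.95] w -0.0
[('r', [[353.0, 120.4], [328.2, 126.1], [352.6, 123.6], [298.7, 129.7], [344.3, 126.9], [307.8, 130.5], [336.8, 133.4], [350.4, 128.9], [327.7, 133.6], [389.1, 132.2], [319.0, 138.2], [324.1, 136.0], [309.0, 137.2], [348.3, 143.8], [298.1, 140.0], [331.2, 141.3], [338.6, 142.9], [308.0, 143.5], [336.3, 148.5], [392.3, 148.5], [300.7, 150.6], [323.8, 149.4], [286.0, 151.8], [388.3, 151.7], [344.8, 155.2], [297.8, 158.8], [357.6, 162.2], [362.8, 166.3], [352.1, 167.6], [386.3, 172.1], [361.8, 174.0], [245.5, 175.9], [359.3, 183.7], [398.2, 177.6], [366.6, 179.4], [379.9, 178.6], [241.8, 180.6], [234.2, 190.6], [392.2, 190.9], [240.5, 193.1], [384.5, 196.8], [236.6, 196.4], [395.9, 197.8], [223.8, 198.0], [245.8, 197.0], [376.2, 199.4], [392.1, 202.8], [221.8, 202.9], [226.0, 207.6], [374.4, 207.6], [220.3, 209.4], [242.6, 210.1], [368.9, 213.5], [382.2, 212.4], [393.0, 215.6], [222.9, 216.6], [244.9, 215.9], [231.8, 217.8]
[... 161 characters left out ...]
 [256.8, 235.1], [344.9, 231.9], [319.4, 241.9], [392.3, 238.6], [221.1, 238.8], [243.0, 241.1], [376.4, 241.7], [256.6, 243.0], [264.7, 244.2], [366.3, 244.2], [356.1, 245.7], [350.1, 246.6], [228.4, 250.9], [253.3, 251.0], [367.4, 249.4], [379.0, 247.9], [383.5, 250.3], [272.0, 249.5], [220.8, 252.0], [332.1, 252.7], [370.1, 255.1], [248.6, 255.6], [233.0, 261.4], [359.4, 260.2], [226.7, 260.0], [268.2, 257.9], [242.3, 261.0], [330.1, 262.6], [343.7, 260.2], [268.7, 264.1], [273.2, 268.6], [261.7, 266.4], [362.7, 267.4], [222.3, 269.1]]), ('y', [[248.0, 190.3]]), ('g', [[342.2, 165.2], [338.3, 194.8]]), ('b', [[260.8, 210.7], [291.5, 214.6]])]
the job is handed in; nothing more can be done
```

The green-tabbed leaf now lies flat on the left. I hooked the closed fingertips under its tab, pushed it up and over the spine, pressed it down, and took the hand well clear. The job was handed in at about 13.4 s.

- **Leaf position:** in both camera views the green tab is within 2 px of where a fully flat leaf should show. In the scene view its row matches to 0.1 px, where 5° of lift would shift it 3 px.
- **Other leaves and loose things:** the red, blue and yellow tabs are where they started. The jars, beaker, bowl and spatula look unmoved in the final top view.
- **Final press:** it peaked at about 18 N against the stop, more than needed. Contact already showed at about 3 N, but I had queued two more small downward steps before reading it, and I backed off straight after. Elsewhere the force readings were under 2 N.
- **After retreat:** the measured force was about zero, so nothing is being touched.
- **Failed check:** red detection was full of noise in the last picture because the bench shade passed the colour filter. The red tab itself still showed in place.

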